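# Set out glass samples on the rail by height

### The job

Set out the four glass pieces (small jar with black cap, clear tumbler, amber tumbler, pale round-topped dome) on the wooden sample rail in order of height: one standing upright and centred on each round black mark, the shortest next to the red end stop and the tallest at the other end. Knock nothing over, leave the pale-blue jug standing where it is, and let go of everything.

Things in the scene. Friction and masses are not known exactly. Their poses are not given: they have to be found in the camera images.
- jar_center (a point): The shortest piece: round, nearly clear, faintly smoky glass jar with a black cap, 58 mm high in all; body 60 mm across up to 46 mm, cap 39 mm across above that. Standing loose on the table. The point is on its axis half-way up, 29 mm above the underside; z is its axis, up while it stands.
- clear_tumbler_center (a point): The second shortest: clear, colourless glass tumbler, 70 mm high, open at the top, 56 mm across the rim narrowing to 45 mm at the base (gripped below the middle it can ride up between the fingers). Standing loose on the table. The point is on its axis half-way up, 35 mm above the underside; z is its axis, up while it stands.
- amber_tumbler_center (a point): The second tallest: amber (honey-coloured) glass tumbler, 82 mm high, open at the top, 62 mm across the rim narrowing to 52 mm at the base (gripped below the middle it can ride up between the fingers). Standing loose on the table. The point is on its axis half-way up, 41 mm above the underside; z is its axis, up while it stands.
- dome_center (a point): The tallest piece: closed dome of pale, beige-tinted translucent glass, a round-topped thimble shape 94 mm high and 54 mm across, rounding in over about its top third. Standing loose on the table. The point is on its axis half-way up, 47 mm above the underside; z is its axis, up while it stands.
- stop_red_top (a point): Red end stop fixed across one end of the sample rail, 84 x 16 mm and 24 mm high above the rail; an equal stop at the other end is dark wood. It may be at either end. The point is the middle of its top face.
- jug_center (a point): Mottled pale-blue jug with a small handle, 128 mm high, 60 mm across, standing loose among the pieces; a bystander, not part of the row. The point is on its axis 64 mm above its underside.
- mark1_top (a point): Round black rubber mark on the sample rail, the end of the rail towards the robot's left (+y); 70 mm across, its top 17 mm above the table. The rail is a fixed pale wooden board 410 x 90 x 14 mm with four such marks in a straight row, 90 mm from centre to centre. The point is the centre of the mark's top face; its y axis runs along the row, x across it, z up.
- mark2_top (a point): Round black rubber mark on the sample rail, second from the robot's left; 70 mm across, its top 17 mm above the table. The rail is a fixed pale wooden board 410 x 90 x 14 mm with four such marks in a straight row, 90 mm from centre to centre. The point is the centre of the mark's top face; its y axis runs along the row, x across it, z up.
- mark3_top (a point): Round black rubber mark on the sample rail, third from the robot's left; 70 mm across, its top 17 mm above the table. The rail is a fixed pale wooden board 410 x 90 x 14 mm with four such marks in a straight row, 90 mm from centre to centre. The point is the centre of the mark's top face; its y axis runs along the row, x across it, z up.
- mark4_top (a point): Round black rubber mark on the sample rail, the end towards the robot's right (-y); 70 mm across, its top 17 mm above the table. The rail is a fixed pale wooden board 410 x 90 x 14 mm with four such marks in a straight row, 90 mm from centre to centre. The point is the centre of the mark's top face; its y axis runs along the row, x across it, z up.

How it is judged:
By the outcome, as a careful person would: the job done as asked, in the order asked, and still so for the second after the job is handed in, with the robot touching nothing.
It also fails if it takes over 109 s, if anything falls off the work surface, if the arm or the gripper's body presses on something with over 40 N, if the wrist force passes 120 N, or if a joint passes its speed limit or range.

### The arm

A 6-joint arm with a two-finger parallel gripper is mounted at the origin on a cart in front of the work surface, level with it; the furniture and walls round the work are solid. World frame = base frame: x ahead of the robot, y to its left, z up, the work surface at z = 0. Lengths are in m, angles in degrees, forces in N, time in s.
With the tool pointing down it reaches from about 0.25 to 0.725 m from the base axis. Payload 9.7 kg.
Tool frame: the origin (TCP) lies where the fingers leave the gripper's body, on its centre line; the fingertips stand 73 mm ahead of it and the grasp point (between the pads) lies 54 mm ahead of it; z points along the fingers, y is the line along which they close (so a half turn about z gives the same grasp; the last joint's range is limited). The gripper opens to 85 mm and grips with 20 to 120 N. Pads are 22 mm wide; open, the fingers measure 114 mm over their backs; the gripper's body (76 mm by 85 mm) begins 54 mm behind the grasp point. The pads swing forward as they close: fully open they stand 13 mm farther back than shut.
Start: joints at [-69.901, 4.979, 10.078, 95.1, 0, 90], TCP at [0.189, -0.517, 0.304] pointing down, gripper open.
Joint ranges: [-179.16, 179.16], [-48.56, 103.87], [-65.8, 70.77], [-126.05, 130.52], [-82.76, 87.17], [-180, 180]. Speed limits (degrees/s): [127.2, 127.2, 147.25, 180, 180, 180].

### API

Orientations are given as [roll, pitch, yaw] about the fixed x, y, z axes, in that order (R = Rz(yaw) Ry(pitch) Rx(roll)).
In Python, from workcell import sensors, imaging, bot gives the robot as it stands.
- The arm moves only by the tool apply_moves, never from a script. Its argument "rows" is a list of rows, each a list of 3 entries, a list of its own where there are three numbers: the shift along the tool's x, y, z in units of 10 cm (1.0 is 10 cm), then the turn, a rotation vector about the tool's x, y, z in units of 30 degrees (1.0 is 30 degrees), then the opening, from 0 (shut) to 1 (fully open). A call has 1 to 20 rows; each row is the pose to reach, as a shift and turn from the pose commanded when the call began, along the tool's axes at that moment; what a row does not reach only later rows make up. A row lasts 1/10 s, in which the tool goes at most 50 mm and 8.59 degrees, less where a joint would pass 70% of its speed; a pose out of reach is approached as far as the arm can. A call with a number of a shift or a turn outside -1 to 1 is refused whole. A call with a gripper value outside its range is refused whole. The fingers move at their own pace and stop on an object; "force" is the grip in N (left out, the last holds). Time passes only in rows, so rows that repeat a pose let the fingers close. It gives the time, the measured TCP pose, the force, the opening and the grip force at its end, in the units of the state.
- sensors.get_obs(): the state, without advancing time (a new reading comes with each control period).
- imaging.camera(name): name is "scene" or "top" or "wrist"; returns (picture, depth): 400x640x3 uint8, red, green, blue; 400x640 float32, m along the optical axis (not along the pixel's ray), 0 where there is no reading.
- imaging.get_calibration(name): a dict with "intrinsics" (3x3 intrinsics, pixels), "world_from_camera" (4x4, takes a point from camera to world coordinates). Camera axes: x right, y down, z forward; pixel columns grow to the right and rows downward; lengths in m; the calibration is good to about 2 mm. A picture is of the moment at which its call begins: read the wrist's pose just before it. get_calibration takes no time and is no camera call; for the wrist camera it gives the pose at the moment of the call.
- bot.job_done(): hands the job in; it is judged then, once.
The state is a dict: "time": time; "q": joint angles; "qd": joint speeds; "joint_efforts": joint torques, N m; "ee_pos": TCP position; "tcp_rot": TCP orientation; "wrist_force": force on the tool from outside, world axes, zero at the start; "torque": the same for the moment, N m; "opening": finger opening in m; "grasp_force": force on a finger pad.
Only numpy, scipy, OpenCV 4.12 (cv2) and the standard library are available. Lean on these libraries where they do the work, as an engineer would, in place of code of your own. Each camera call takes 0.05 s, during which the arm holds its last target. There are 200 camera calls.

## Working session

There is one attempt and no reset: what is moved stays moved. The work goes in short steps, Python scripts to look and compute and a tool call to move; the robot and the scene stay as the last step left them, time stands still between calls to the robot, and variables do not carry over. Pictures are saved under pics/ and viewed, at most 14 in all, crops included, and the job is handed in when it is done.

Besides the shell and the picture viewer there is one more tool, called after ">>>" by a JSON object that holds its "api" and its "payload". apply_moves: Moves the arm, as the interface text tells. Its arguments: {"type":"object","properties":{"rows":{"type":"array"},"force":{"type":"number"}},"required":["rows"]}

```bash
mkdir -p pics; ls
python3 - <<'E'
from workcell import sensors, imaging, bot
import cv2, numpy as np
o=sensors.get_obs(); print({k:np.round(v,3) for k,v in o.items()})
for n in ["scene","top"]:
    p,d=imaging.camera(n); c=imaging.get_calibration(n)
    cv2.imwrite(f"pics/{n}0.png",p[:,:,::-1]); np.savez(f"pics/{n}0.npz",p=p,d=d,K=c["intrinsics"],T=c["world_from_camera"])
    print(n,np.round(c["intrinsics"],1).tolist(),np.round(c["world_from_camera"],3).tolist())
E
```

```text
pics
{'time': np.float64(0.0), 'q': array([-6.9901e+01,  5.0140e+00,  1.0035e+01,  9.5099e+01, -1.0000e-03,
        9.0001e+01]), 'qd': array([ 0.022, -0.095, -0.1  , -0.021, -0.024, -0.061]), 'joint_efforts': array([ 2.0000e-03, -5.2040e+01,  4.6479e+01,  1.7000e-02,  0.0000e+00,
       -0.0000e+00]), 'ee_pos': array([ 0.189, -0.516,  0.303]), 'tcp_rot': array([-1.79922e+02,  1.00000e-03,  2.00980e+01]), 'wrist_force': array([-0.412, -0.327,  0.428]), 'torque': array([-0.019, -0.027,  0.029]), 'grasp_force': np.float64(0.0), 'opening': np.float64(0.085)}
scene [[495.4, 0.0, 312.8], [0.0, 495.4, 206.5], [0.0, 0.0, 1.0]] [[-0.902, -0.176, 0.394, 0.097], [-0.432, 0.388, -0.815, 0.866], [-0.009, -0.905, -0.426, 0.522], [0.0, 0.0, 0.0, 1.0]]
top [[446.8, 0.0, 321.0], [0.0, 446.8, 201.7], [0.0, 0.0, 1.0]] [[0.006, -0.999, 0.051, 0.444], [-1.0, -0.006, 0.012, 0.012], [-0.012, -0.051, -0.999, 1.33], [0.0, 0.0, 0.0, 1.0]]
```

View pics/scene0.png

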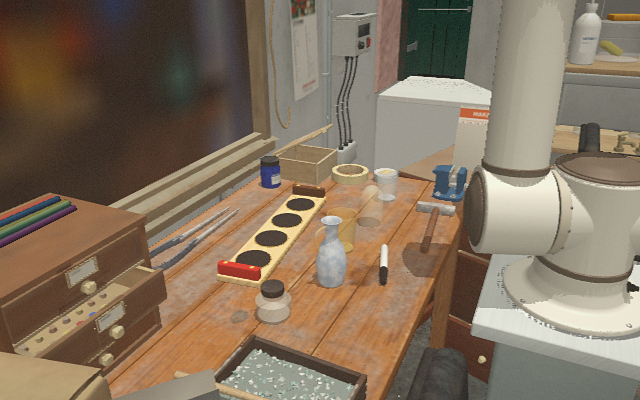

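View pics/top0.png

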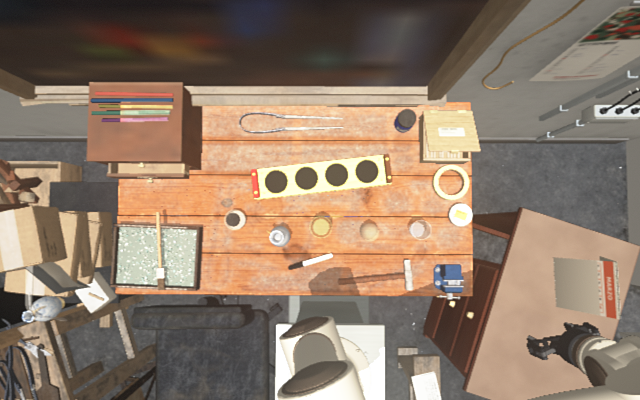

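The top view shows the red stop at (255,183), on the +y side. The marks are at (276,181), (306,178), (336,174) and (367,171). The jar is near (235,220), the jug (279,237), amber (321,226), and the dome and clear tumbler near (370,231) and (420,229). I'll zoom in to confirm those two.

```bash
cat > h.py <<'E'
import numpy as np, cv2
def load(f):
    z=np.load(f); return z["p"],z["d"],z["K"],z["T"]
def ray(K,T,u,v,z):
    d=T[:3,:3]@np.linalg.solve(K,[u,v,1.]); o=T[:3,3]; return o+d*(z-o[2])/d[2]
def proj(K,T,P):
    c=T[:3,:3].T@(np.asarray(P,float)-T[:3,3]); return (K@c/c[2])[:2]
E
python3 - <<'E'
from h import *
p,d,K,T=load("pics/top0.npz")
m=cv2.inRange(p,(0,0,0),(60,60,60)); m[:150]=0;m[200:]=0;m[:,:262]=0;m[:,383:]=0
n,l,s,c=cv2.connectedComponentsWithStats(m)
for i in range(1,n):
    if s[i,4]>200: print("mark",c[i].round(1),s[i,4],ray(K,T,*c[i],.017).round(4))
print("red",ray(K,T,255,183,.038).round(3))
for nm,u,v,z in [("jar",235,219,.058),("jug",279,237,.128),("amber",321,226,.04),("dome",370,231,.05),("clear",420,229,.04)]:
    print(nm,ray(K,T,u,v,z).round(3))
a=cv2.resize(p[200:260,215:445],None,fx=3.4,fy=3.4,interpolation=cv2.INTER_CUBIC)
q,_,_,_=load("pics/scene0.npz")
b=cv2.resize(q[160:330,240:430],None,fx=2.3,fy=2.3,interpolation=cv2.INTER_CUBIC)
w=max(a.shape[1],b.shape[1]); f=lambda x:cv2.copyMakeBorder(x,0,0,0,w-x.shape[1],cv2.BORDER_CONSTANT)
cv2.imwrite("pics/z.png",np.vstack([f(a),f(b)])[:,:,::-1]); print(a.shape,b.shape)
E
```

```text
red [0.564 0.221 0.038]
jar [0.458 0.273 0.058]
jug [0.41  0.14  0.128]
amber [0.44  0.028 0.04 ]
dome [ 0.427 -0.112  0.05 ]
clear [ 0.433 -0.257  0.04 ]
(204, 782, 3) (391, 437, 3)
```

View pics/z.png

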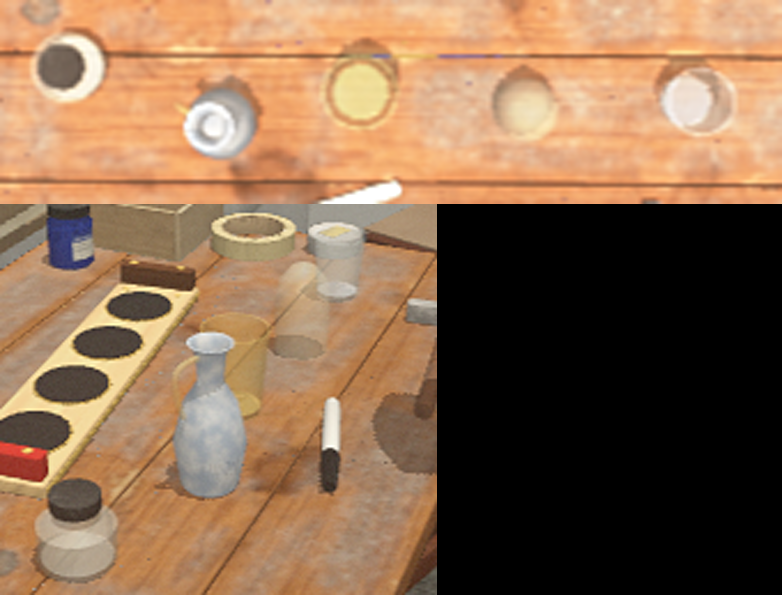

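The crop shows the rim or top of each piece: jar cap (58,66), amber (361,91), dome (525,104), clear rim (706,102). All stand apart. Next I'll compute precise marks and the aligned axes.

```bash
cat >> h.py <<'E'
def move(o,tgt,yaw):
    "tool-frame shift (10cm) and turn (30deg) from measured state"
    from scipy.spatial.transform import Rotation as Ro
    R=Ro.from_euler("xyz",o["tcp_rot"],degrees=True); G=Ro.from_euler("xyz",[180,0,yaw],degrees=True)
    return (R.inv().apply(np.array(tgt)-o["ee_pos"])/.1).round(3),((R.inv()*G).as_rotvec(degrees=True)/30).round(3)
E
python3 - <<'E'
from h import *
from workcell import sensors
p,d,K,T=load("pics/top0.npz")
M=[]
g=p.max(2)
for u,v in [(276,181),(306,178),(336,174),(367,171)]:
    m=np.zeros(g.shape,np.uint8); m[v-14:v+15,u-14:u+15]=(g[v-14:v+15,u-14:u+15]<100)
    n,l,s,c=cv2.connectedComponentsWithStats(m); i=1+s[1:,4].argmax()
    M.append(ray(K,T,*c[i],.017)); print(c[i].round(1),s[i,4],M[-1].round(4))
M=np.array(M); e=M[0]-M[3]; print("pitch",np.linalg.norm(e)/3,"yaw",np.degrees(np.arctan2(e[1],e[0])))
f=lambda x,y:(215+x/3.4,200+y/3.4)
for nm,uv,z in [("jarcap",f(58,66),.058),("jarbody",f(70,68),.04),("amber",f(361,91),.082),("dome",f(525,104),.06),("clear",f(706,102),.07),("clearbase",f(686,99),.003)]:
    print(nm,ray(K,T,*uv,z).round(4))
o=sensors.get_obs(); print(o["tcp_rot"])
print(move(o,[.433,-.26,.304],np.degrees(np.arctan2(e[1],e[0]))))
E
```

```text
[269.9 181.6] 40 [0.5701 0.18   0.017 ]
[307.3 170.6] 25 [0.6031 0.0698 0.017 ]
[339.5 170.7] 40 [ 0.6034 -0.0254  0.017 ]
[366.9 170.5] 68 [ 0.6042 -0.1062  0.017 ]
pitch 0.09604801965935783 yaw 96.79360043922713
jarcap [0.4573 0.2816 0.058 ]
jarbody [0.4558 0.2751 0.04  ]
amber [0.4381 0.027  0.082 ]
dome [ 0.428  -0.1095  0.06  ]
clear [ 0.4308 -0.2579  0.07  ]
clearbase [ 0.4326 -0.2549  0.003 ]
[-1.79930426e+02 -1.00584564e-03  2.00989898e+01]
(array([ 3.173, -1.569, -0.006]), array([-2.000e-03, -2.000e-03, -2.556e+00]))
```

>>> {"api": "apply_moves", "payload": {"rows": [[[0.5,-0.25,0],[0,0,-0.5],1],[[1,-0.5,0],[0,0,-1],1],[[1,-0.5,0],[0,0,-1],1],[[1,-0.5,0],[0,0,-1],1]], "force": 30}}

```text
time: 0.5
ee_pos: [0.2671, -0.4336, 0.3039]
tcp_rot: [-180.0, -0.0, 50.6]
wrist_force: [0.5, -0.6, -0.7]
opening: 0.0855
grasp_force: 0.0
```

Run:
```python
from h import *
from workcell import sensors
p,d,K,T=load("pics/top0.npz")
print(p[181,262:290].max(1))
M=[];c0=[(276,181),(306,178),(336,174),(367,171)]
hsv=cv2.cvtColor(p,cv2.COLOR_RGB2HSV); g=hsv[:,:,2]
m=(g[150:205,250:395]<130).astype(np.uint8); m=cv2.morphologyEx(m,cv2.MORPH_OPEN,np.ones((7,7)))
n,l,s,c=cv2.connectedComponentsWithStats(m)
for i in range(1,n):
  if s[i,4]>200:
    M.append(ray(K,T,*(c[i]+[250,150]),.017)); print(c[i]+[250,150],s[i,4],M[-1].round(4))
o=sensors.get_obs(); print(o["tcp_rot"],o["ee_pos"],o["time"])
print(move(o,[.432,-.257,.304],96.4))
```

```text
[255 255 255 121  95 101 104 104 103 103 104 104 104 104 104 104 105 106
 105 106 105 104 105 100 100 189 255 255]
[366.28108108 170.99459459] 370 [ 0.6029 -0.1043  0.017 ]
[336.10027855 174.43454039] 359 [ 0.5922 -0.0153  0.017 ]
[305.92076503 177.87978142] 366 [0.5816 0.0737 0.017 ]
[275.59322034 181.36723164] 354 [0.5708 0.1632 0.017 ]
[-1.79993269e+02 -1.81134823e-02  5.05875019e+01] [ 0.26707573 -0.43361178  0.30386673] 0.5
(array([ 2.412e+00,  1.530e-01, -1.000e-03]), array([ 0.000e+00, -1.000e-03, -1.527e+00]))
```

>>> {"api": "apply_moves", "payload": {"rows": [[[0.5,0.03,0],[0,0,-0.28],1],[[1,0.06,0],[0,0,-0.5],1],[[1,0.06,0],[0,0,-0.8],1],[[1,0.06,0],[0,0,-1],1]]}}

```text
time: 0.9
ee_pos: [0.3355, -0.361, 0.3036]
tcp_rot: [-180.0, -0.0, 80.6]
wrist_force: [-0.2, -0.9, 0.5]
opening: 0.0852
grasp_force: 0.0
```

Run:
```python
from h import *
from workcell import sensors
o=sensors.get_obs(); print(o["tcp_rot"],o["ee_pos"],o["time"])
print(move(o,[.38,-.257,.304],96.8))
```

```text
[-1.79980325e+02 -1.59488683e-02  8.06127173e+01] [ 0.33552265 -0.36104589  0.30363905] 0.9
(array([ 1.099,  0.269, -0.003]), array([-0.001, -0.001, -0.54 ]))
```

>>> {"api": "apply_moves", "payload": {"rows": [[[0.5,0.4,0],[0,0,-0.28],1],[[1,0.8,0],[0,0,-0.54],1],[[1,0.8,0],[0,0,-0.54],1],[[1,0.8,0],[0,0,-0.54],1]]}}

```text
time: 1.3
ee_pos: [0.4324, -0.2754, 0.3032]
tcp_rot: [-180.0, -0.1, 96.5]
wrist_force: [-0.1, -0.3, 0.5]
opening: 0.0851
grasp_force: 0.0
```

```bash
cat >> h.py <<'E'
def shot(f):
    from workcell import sensors, imaging
    o=sensors.get_obs(); c=imaging.get_calibration("wrist"); p,d=imaging.camera("wrist")
    cv2.imwrite(f"pics/{f}.png",p[:,:,::-1]); np.savez(f"pics/{f}.npz",p=p,d=d,K=c["intrinsics"],T=c["world_from_camera"])
    print(o["ee_pos"].round(4),o["tcp_rot"].round(2),"t",o["time"]); return o,p,d,c["intrinsics"],c["world_from_camera"]
E
python3 - <<'E'
from h import *
o,p,d,K,T=shot("w1"); print(T.round(3),K.round(0))
print(move(o,[.432,-.257,.2],96.8))
print(proj(K,T,[.4308,-.2579,.07]),proj(K,T,[.4326,-.2549,.003]))
E
```

```text
[ 0.4324 -0.2754  0.3032] [-1.7997e+02 -6.0000e-02  9.6520e+01] t 1.3
[[ 0.994  0.107  0.037  0.424]
 [ 0.113 -0.941 -0.318 -0.194]
 [ 0.001  0.321 -0.947  0.374]
 [ 0.     0.     0.     1.   ]] [[320.   0. 318.]
 [  0. 320. 194.]
 [  0.   0.   1.]]
(array([0.182, 0.017, 1.032]), array([-0.001, -0.002, -0.009]))
[317.83022945 155.68598984] [319.68822666 141.2857476 ]
```

View pics/w1.png

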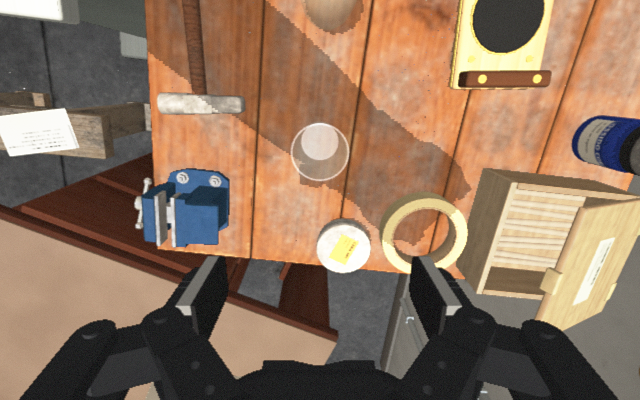

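The wrist view shows the clear tumbler's rim circle centred at about (320,152) and its base spot at (320,141). The white cup at (343,246) is well clear.

Run:
```python
from h import *
from workcell import sensors
p,d,K,T=load("pics/w1.npz")
print(ray(K,T,320,152,.07),ray(K,T,320,141.5,.004)); print(ray(K,T,349,152,.07),ray(K,T,291,152,.07))
g=cv2.GaussianBlur(cv2.cvtColor(p,cv2.COLOR_RGB2GRAY),(3,3),0)
c=cv2.HoughCircles(g[100:210,270:370],cv2.HOUGH_GRADIENT,1,20,param1=80,param2=15,minRadius=24,maxRadius=34)
print(None if c is None else c+[270,100,0])
o=sensors.get_obs(); print(move(o,[.432,-.257,.102],96.8))
# other clear views
for nm,P in [("mark4",[.603,-.1043,.017]),("dome",[.428,-.1095,.094])]: print(nm,proj(K,T,P))
```

```text
[ 0.43246393 -0.25409393  0.07      ] [ 0.43296266 -0.25494125  0.004     ]
[ 0.46013635 -0.25093738  0.07      ] [ 0.40479521 -0.25725007  0.07      ]
[[[318.5        150.5         27.79999924]]]
(array([0.191, 0.03 , 2.013]), array([-0.002, -0.001, -0.011]))
mark4 [508.62779302  11.77355359]
dome [336.61674055 -33.05125106]
```

>>> {"api": "apply_moves", "payload": {"rows": [[[0.21,0.03,0.5],[0,0,0],1],[[0.21,0.03,1],[0,0,0],1],[[0.21,0.03,1],[0,0,0],1]]}}

```text
time: 1.65
ee_pos: [0.4281, -0.2552, 0.1976]
tcp_rot: [-179.5, -0.3, 96.3]
wrist_force: [-0.6, -1.1, 0.2]
opening: 0.0853
grasp_force: 0.0
```

>>> {"api": "apply_moves", "payload": {"rows": [[[0,0,0.3],[0,0,0],1],[[0,0,0.6],[0,0,0],1],[[0,0,0.9],[0,0,0],1],[[0,0,1],[0,0,0],1],[[0,0,1],[0,0,0],1]]}}

```text
time: 2.15
ee_pos: [0.4309, -0.257, 0.1044]
tcp_rot: [-180.0, -0.0, 96.2]
wrist_force: [-0.4, 0.2, 0.9]
opening: 0.0853
grasp_force: 0.0
```

Run:
```python
from h import *
o,p,d,K,T=shot("w2"); print(move(o,[.4325,-.2545,.098],96.8), o["wrist_force"])
```

```text
[ 0.4309 -0.257   0.1044] [-1.7996e+02 -2.0000e-02  9.6240e+01] t 2.15
(array([0.023, 0.018, 0.064]), array([-0.001, -0.001, -0.019])) [-0.40239902  0.17101529  0.85759406]
```

View pics/w2.png

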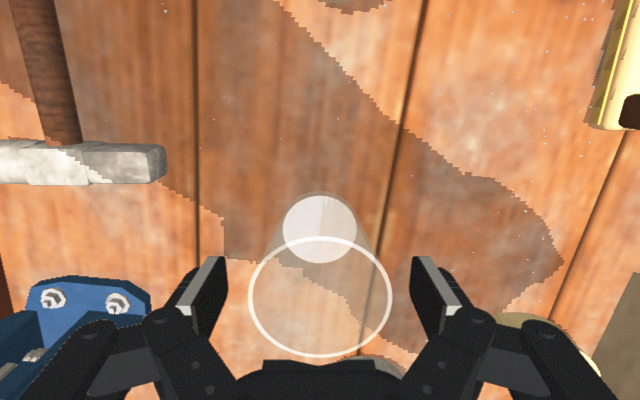

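The tumbler is centred between the pads: rim centre (320,297), base (320,229). I'll check the position along the pads before closing.

Run:
```python
from h import *
p,d,K,T=load("pics/w2.npz")
# rim: near/far edges at rows 236 / 357
print(ray(K,T,320,236.5,.07),ray(K,T,320,356,.07)); print(ray(K,T,249,293,.07),ray(K,T,392,293,.07)); print(ray(K,T,320,229,.004))
```

```text
[ 0.42887623 -0.2272124   0.07      ] [ 0.43499299 -0.2822279   0.07      ]
[ 0.40420995 -0.25426283  0.07      ] [ 0.45928592 -0.24825685  0.07      ]
[ 0.43233107 -0.25486693  0.004     ]
```

>>> {"api": "apply_moves", "payload": {"rows": [[[0.02,0.018,0.06],[0,0,-0.02],1],[[0.02,0.018,0.06],[0,0,-0.02],1],[[0.02,0.018,0.06],[0,0,-0.02],0],[[0.02,0.018,0.06],[0,0,-0.02],0],[[0.02,0.018,0.06],[0,0,-0.02],0],[[0.02,0.018,0.06],[0,0,-0.02],0],[[0.02,0.018,0.06],[0,0,-0.02],0],[[0.02,0.018,0.06],[0,0,-0.02],0],[[0.02,0.018,0.06],[0,0,-0.02],0],[[0.02,0.018,0.06],[0,0,-0.02],0]], "force": 40}}

```text
time: 3.2
ee_pos: [0.4329, -0.2544, 0.0987]
tcp_rot: [180.0, 0.0, 96.9]
wrist_force: [-2.4, 1.0, 5.7]
opening: 0.0536
grasp_force: 40.9
```

>>> {"api": "apply_moves", "payload": {"rows": [[[0,0,-0.1],[0,0,0],0],[[0,0,-0.3],[0,0,0],0],[[0,0,-0.6],[0,0,0],0],[[0,0,-0.9],[0,0,0],0],[[0,0,-1],[0,0,0],0]]}}

```text
time: 3.7
ee_pos: [0.4335, -0.2546, 0.2014]
tcp_rot: [179.8, 0.1, 96.9]
wrist_force: [-0.1, -0.2, -1.9]
opening: 0.0536
grasp_force: 42.3
```

>>> {"api": "apply_moves", "payload": {"rows": [[[0.1,0.1,-0.1],[0,0,0],0],[[0.35,0.35,-0.2],[0,0,0],0],[[0.65,0.65,-0.3],[0,0,0],0],[[0.9,0.9,-0.3],[0,0,0],0],[[1,1,-0.3],[0,0,0],0]]}}

```text
time: 4.2
ee_pos: [0.5215, -0.14, 0.227]
tcp_rot: [-180.0, -0.1, 97.0]
wrist_force: [-0.7, -1.0, -2.3]
opening: 0.0534
grasp_force: 42.4
```

Run:
```python
from h import *
o,p,d,K,T=shot("w3"); print(move(o,[.5816,.0737,.12],96.84), o["wrist_force"],o["grasp_force"],o["opening"])
```

```text
[ 0.5215 -0.14    0.227 ] [-1.7996e+02 -6.0000e-02  9.7040e+01] t 4.2
(array([2.046, 0.86 , 1.072]), array([-0.001, -0.002,  0.007])) [-0.68269037 -0.96286056 -2.3150619 ] 42.445585179375485 0.05344663488129503
```

View pics/w3.png

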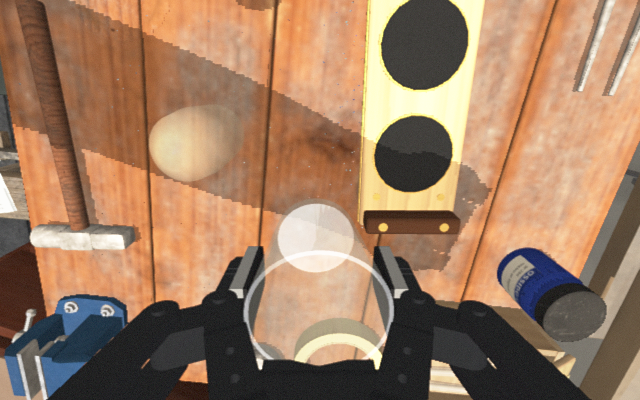

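The tumbler is held upright with its base at (315,238). Mark 4 is at (413,153) and mark 3 at (425,42). I'll check the marks and base numerically while carrying on.

>>> {"api": "apply_moves", "payload": {"rows": [[[0.15,0.08,0],[0,0,0],0],[[0.5,0.3,0],[0,0,0],0],[[0.85,0.6,0],[0,0,0],0],[[1,0.8,0],[0,0,0],0],[[1,0.86,0],[0,0,0],0]]}}

```text
time: 4.75
ee_pos: [0.5941, -0.0313, 0.2265]
tcp_rot: [-179.9, -0.0, 97.0]
wrist_force: [-1.3, -1.2, -1.3]
opening: 0.0537
grasp_force: 42.6
```

```bash
cat >> h.py <<'E'
def marks(p,K,T):
    guess=np.array([[.5708,.1632,.017],[.5816,.0737,.017],[.5922,-.0153,.017],[.6029,-.1043,.017]])
    m=(p.max(2)<75).astype(np.uint8); m=cv2.morphologyEx(m,cv2.MORPH_OPEN,np.ones((9,9)))
    for ct in cv2.findContours(m,cv2.RETR_EXTERNAL,cv2.CHAIN_APPROX_NONE)[0]:
        if cv2.contourArea(ct)<800: continue
        P=np.array([ray(K,T,*q[0],.017)[:2] for q in ct]); (c,r)=cv2.minEnclosingCircle(P.astype(np.float32)*1000)
        j=np.hypot(*(guess[:,:2]*1000-c).T).argmin()
        if abs(r-35)<6: print("mark",j+1,np.array(c)/1000,"r",r)
E
python3 - <<'E'
from h import *
p,d,K,T=load("pics/w3.npz"); marks(p,K,T); print("base",ray(K,T,315,238,.131),[.5215,-.14])
o,p,d,K,T=shot("w4"); marks(p,K,T); print(move(o,[.5816,.0737,.12],96.84))
E
```

```text
mark 4 [ 0.23395564 -0.27282986] r 30.394615173339844
mark 4 [ 0.60290009 -0.1068322 ] r 34.05906295776367
mark 3 [ 0.59230945 -0.01738945] r 34.07386016845703
base [ 0.52040131 -0.14175922  0.131     ] [0.5215, -0.14]
[ 0.5941 -0.0313  0.2265] [-1.799e+02 -3.000e-02  9.705e+01] t 4.75
mark 3 [ 0.59224231 -0.01719869] r 33.94161605834961
mark 2 [0.58189062 0.07212456] r 33.944244384765625
(array([1.057, 0.006, 1.066]), array([-0.003, -0.001,  0.007]))
```

>>> {"api": "apply_moves", "payload": {"rows": [[[0.15,0,0],[0,0,0],0],[[0.5,0.01,0],[0,0,0],0],[[0.85,0.015,0.1],[0,0,0],0],[[1,0.015,0.2],[0,0,0],0],[[1,0.015,0.2],[0,0,0],0]]}}

```text
time: 5.3
ee_pos: [0.5815, 0.0672, 0.2063]
tcp_rot: [-179.8, -0.0, 97.0]
wrist_force: [-0.0, -1.3, -1.8]
opening: 0.0535
grasp_force: 42.6
```

>>> {"api": "apply_moves", "payload": {"rows": [[[0.05,0,0.2],[0,0,0.007],0],[[0.05,0,0.5],[0,0,0.007],0],[[0.05,0,0.7],[0,0,0.007],0],[[0.05,0,0.8],[0,0,0.007],0],[[0.05,0,0.8],[0,0,0.007],0]]}}

```text
time: 5.8
ee_pos: [0.5816, 0.0701, 0.1268]
tcp_rot: [-179.9, 0.0, 96.6]
wrist_force: [0.4, -0.0, -1.8]
opening: 0.0536
grasp_force: 42.6
```

Run:
```python
from h import *
o,p,d,K,T=shot("w5"); marks(p,K,T); print(move(o,[.5825,.0735,.1165],96.84),o["wrist_force"])
for P in ([.5818,.0722,.017],[.5818,.0722,.017+.08-.05+.0]): print(proj(K,T,P))
```

```text
[0.5816 0.0701 0.1268] [-1.7987e+02  1.0000e-02  9.6620e+01] t 5.8
mark 2 [0.58168756 0.07245808] r 34.31736755371094
mark 1 [0.71530774 0.17855486] r 29.62555503845215
mark 1 [0.57115741 0.16143597] r 34.349857330322266
(array([0.033, 0.014, 0.103]), array([-0.004,  0.   , -0.007])) [ 0.43733111 -0.00419428 -1.84226512]
[318.29926427 222.16907959]
[318.25098034 245.38362137]
```

View pics/w5.png

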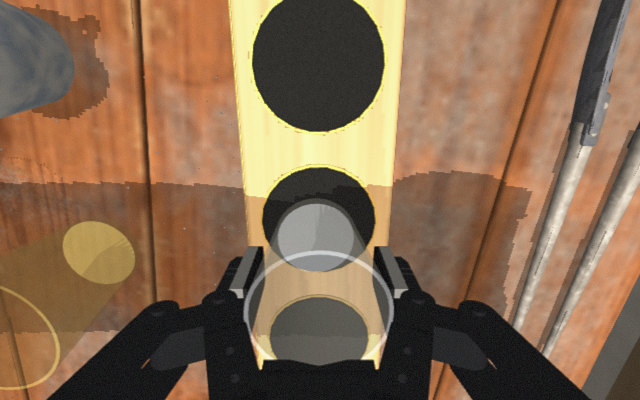

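The tumbler hangs over mark 2, its base at (315,237). The rest is a small forward shift and about 10 mm down.

>>> {"api": "apply_moves", "payload": {"rows": [[[0.035,0.01,0.03],[0,0,0],0],[[0.035,0.01,0.07],[0,0,0],0],[[0.035,0.01,0.105],[0,0,0],0],[[0.035,0.01,0.105],[0,0,0],0],[[0.035,0.01,0.105],[0,0,0],0]]}}

```text
time: 6.35
ee_pos: [0.5828, 0.0748, 0.1174]
tcp_rot: [-180.0, 0.0, 96.7]
wrist_force: [0.1, 1.0, -1.9]
opening: 0.0534
grasp_force: 42.6
```

>>> {"api": "apply_moves", "payload": {"rows": [[[0,0,0],[0,0,0],1],[[0,0,0],[0,0,0],1],[[0,0,0],[0,0,0],1],[[0,0,0],[0,0,0],1],[[0,0,0],[0,0,0],1],[[0,0,0],[0,0,0],1]]}}

```text
time: 6.95
ee_pos: [0.5828, 0.0747, 0.1174]
tcp_rot: [180.0, -0.0, 96.7]
wrist_force: [0.5, 0.6, -0.2]
opening: 0.0854
grasp_force: 0.0
```

>>> {"api": "apply_moves", "payload": {"rows": [[[0,0,-0.2],[0,0,0],1],[[0,0,-0.5],[0,0,0],1],[[0,0,-0.9],[0,0,0],1],[[0,0,-1],[0,0,0],1]]}}

```text
time: 7.35
ee_pos: [0.5838, 0.0749, 0.2221]
tcp_rot: [179.7, -0.0, 96.7]
wrist_force: [0.0, 0.2, 0.4]
opening: 0.0851
grasp_force: 0.0
```

Run:
```python
from h import *
o,p,d,K,T=shot("w6"); marks(p,K,T); print(move(o,[.428,-.1095,.216],96.84))
```

```text
[0.5838 0.0749 0.2221] [179.67  -0.    96.69] t 7.35
mark 3 [ 0.59241925 -0.01687277] r 34.18638610839844
mark 2 [0.58166602 0.07996923] r 32.5233154296875
mark 1 [0.57123523 0.16143219] r 34.015167236328125
(array([-1.65 , -1.763,  0.05 ]), array([ 0.011, -0.   , -0.005]))
```

View pics/w6.png

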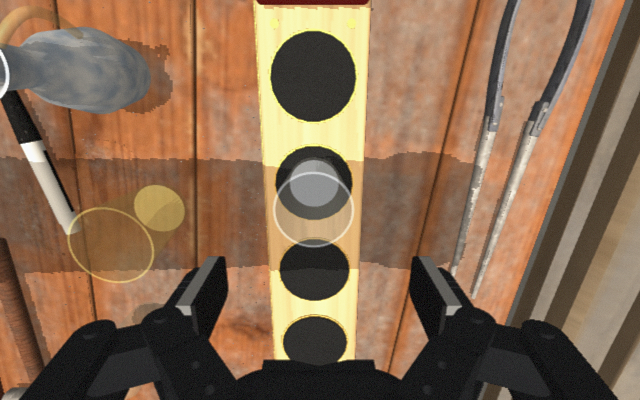

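The clear tumbler stands centred on mark 2: base (314,183), mark (313,183). The amber tumbler's rim is at (111,245) and its base at (159,208), so I'll do amber next.

Run:
```python
from h import *
from workcell import sensors
p,d,K,T=load("pics/w6.npz"); print("rim",ray(K,T,111,245,.082),"base",ray(K,T,159,208,.005),"clear",ray(K,T,313.5,209.5,.087),ray(K,T,314,183,.02))
o=sensors.get_obs(); print(move(o,[.4375,.0265,.222],96.84))
```

```text
rim [0.4381392  0.02858083 0.082     ] base [0.43747683 0.02745721 0.005     ] clear [0.58204193 0.07513307 0.087     ] [0.58215271 0.07393603 0.02      ]
(array([-0.31 , -1.511, -0.011]), array([ 0.011, -0.   , -0.005]))
```

>>> {"api": "apply_moves", "payload": {"rows": [[[-0.15,-0.4,0],[0,0,0],1],[[-0.3,-0.8,0],[0,0,0],1],[[-0.3,-1,0],[0,0,0],1],[[-0.3,-1,0],[0,0,0],1]]}}

```text
time: 7.8
ee_pos: [0.485, 0.0327, 0.2167]
tcp_rot: [-179.9, -0.0, 96.6]
wrist_force: [1.4, 0.2, 0.1]
opening: 0.0854
grasp_force: 0.0
```

>>> {"api": "apply_moves", "payload": {"rows": [[[0,-0.4,0],[0,0,0],1],[[0,-0.51,0],[0,0,0],1],[[0,-0.51,0.1],[0,0,0],1],[[0,-0.51,0.4],[0,0,0],1],[[0,-0.51,0.7],[0,0,0],1],[[0,-0.51,0.7],[0,0,0],1],[[0,-0.51,0.7],[0,0,0],1]]}}

```text
time: 8.5
ee_pos: [0.4367, 0.0275, 0.1472]
tcp_rot: [-179.9, -0.0, 96.7]
wrist_force: [0.4, 0.0, 1.2]
opening: 0.0855
grasp_force: 0.0
```

Run:
```python
from h import *
o,p,d,K,T=shot("w7"); print(move(o,[.4378,.0278,.107],96.84),o["wrist_force"])
```

```text
[0.4367 0.0275 0.1472] [-1.7994e+02 -1.0000e-02  9.6700e+01] t 8.5
(array([0.002, 0.012, 0.402]), array([-0.002, -0.   , -0.005])) [0.39420493 0.00227367 1.19471393]
```

View pics/w7.png

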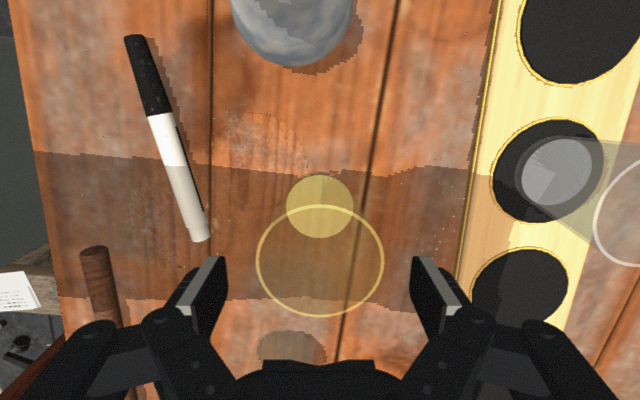

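Amber is centred between the pads: rim (320,261), base (320,206). The base of the dome, seen at (292,347), is behind it and clear. Next: down, grip, lift.

>>> {"api": "apply_moves", "payload": {"rows": [[[0.005,0.01,0.15],[0,0,0],1],[[0.005,0.01,0.35],[0,0,0],1],[[0.005,0.01,0.4],[0,0,0],1],[[0.005,0.01,0.4],[0,0,0],1],[[0.005,0.01,0.4],[0,0,0],0],[[0.005,0.01,0.4],[0,0,0],0],[[0.005,0.01,0.4],[0,0,0],0],[[0.005,0.01,0.4],[0,0,0],0],[[0.005,0.01,0.4],[0,0,0],0],[[0.005,0.01,0.4],[0,0,0],0],[[0.005,0.01,0.4],[0,0,0],0]], "force": 40}}

```text
time: 9.65
ee_pos: [0.4379, 0.028, 0.109]
tcp_rot: [179.9, 0.0, 96.7]
wrist_force: [-2.1, -0.3, 6.0]
opening: 0.0597
grasp_force: 41.6
```

>>> {"api": "apply_moves", "payload": {"rows": [[[0,0,-0.1],[0,0,0],0],[[0,0,-0.3],[0,0,0],0],[[0,0,-0.6],[0,0,0],0],[[0,0,-0.9],[0,0,0],0],[[0,0,-1],[0,0,0],0]]}}

```text
time: 10.15
ee_pos: [0.4382, 0.028, 0.2111]
tcp_rot: [179.7, 0.0, 96.7]
wrist_force: [-0.6, 0.3, -0.3]
opening: 0.0596
grasp_force: 43.5
```

Run:
```python
from h import *
o,p,d,K,T=shot("w8"); marks(p,K,T); print(move(o,[.5923,-.0170,.12],96.84),o["grasp_force"])
# base of held amber: yellowish blob
hsv=cv2.cvtColor(p,cv2.COLOR_RGB2HSV)
print(proj(K,T,[o["ee_pos"][0],o["ee_pos"][1],o["ee_pos"][2]-.103]), p[180:260:8,318].tolist())
```

```text
[0.4382 0.028  0.2111] [1.7974e+02 1.0000e-02 9.6690e+01] t 10.15
mark 3 [ 0.59188043 -0.01711037] r 34.461997985839844
mark 2 [0.58123914 0.07203528] r 34.258262634277344
mark 1 [0.22013396 0.09231026] r 32.494991302490234
mark 1 [0.57100476 0.16123062] r 34.686859130859375
mark 1 [0.21992737 0.13017296] r 31.75186538696289
(array([-0.626,  1.474,  0.918]), array([ 0.009,  0.   , -0.005])) 43.471421361900866
[316.30065013 230.01658171] [[125, 78, 52], [126, 85, 54], [188, 161, 92], [192, 166, 96], [197, 170, 99], [188, 160, 92], [180, 153, 93], [176, 149, 93], [175, 153, 92], [190, 173, 108]]
```

>>> {"api": "apply_moves", "payload": {"rows": [[[-0.1,0.15,-0.1],[0,0,0],0],[[-0.4,0.4,-0.1],[0,0,0],0],[[-0.63,0.7,-0.1],[0,0,0],0],[[-0.63,0.9,-0.1],[0,0,0],0],[[-0.63,1,-0.1],[0,0,0],0]]}}

```text
time: 10.7
ee_pos: [0.5448, -0.0234, 0.2157]
tcp_rot: [-179.9, -0.0, 96.6]
wrist_force: [-0.5, -0.9, -0.8]
opening: 0.0598
grasp_force: 43.7
```

>>> {"api": "apply_moves", "payload": {"rows": [[[0,0.1,0],[0,0,0],0],[[0,0.25,0],[0,0,0],0],[[0,0.4,0],[0,0,0],0],[[0,0.46,0],[0,0,0],0],[[0,0.46,0],[0,0,0],0],[[0,0.46,0],[0,0,0],0]]}}

```text
time: 11.3
ee_pos: [0.589, -0.0174, 0.2173]
tcp_rot: [-180.0, -0.0, 96.7]
wrist_force: [-0.8, 0.5, -1.0]
opening: 0.0594
grasp_force: 43.7
```

Run:
```python
from h import *
o,p,d,K,T=shot("w9"); marks(p,K,T); print(move(o,[.5923,-.0170,.127],96.84),o["grasp_force"],o["wrist_force"])
```

```text
[ 0.589  -0.0174  0.2173] [-1.7996e+02 -1.0000e-02  9.6710e+01] t 11.3
mark 3 [ 0.59213367 -0.01675426] r 33.950523376464844
(array([-0.   ,  0.033,  0.903]), array([-0.001, -0.   , -0.004])) 43.74895278539043 [-0.849602    0.53490209 -1.01290698]
```

View pics/w9.png

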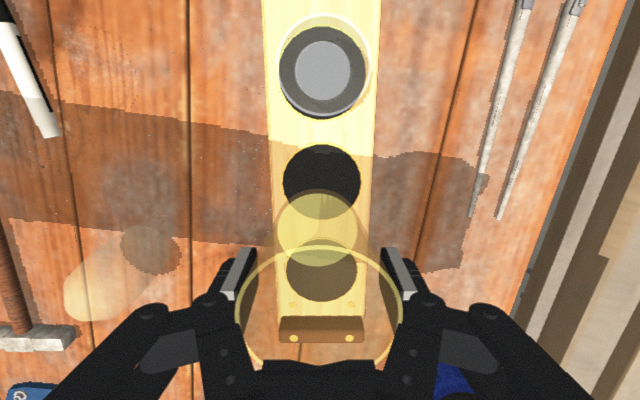

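Amber is held upright with its base centre at (317,228), and mark 3 is at (322,182). The dome's base ellipse is at about (150,250).

Run:
```python
from h import *
p,d,K,T=load("pics/w9.npz"); print("base",ray(K,T,317.5,228.5,.110),"tcp .589 -.0174"); print("dome",ray(K,T,150,250,.002))
```

```text
base [ 0.58932188 -0.01834766  0.11      ] tcp .589 -.0174
dome [ 0.4307996  -0.11146108  0.002     ]
```

>>> {"api": "apply_moves", "payload": {"rows": [[[0.012,0.03,0.1],[0,0,0],0],[[0.012,0.03,0.35],[0,0,0],0],[[0.012,0.03,0.6],[0,0,0],0],[[0.012,0.03,0.8],[0,0,0],0],[[0.012,0.03,0.87],[0,0,0],0],[[0.012,0.03,0.905],[0,0,0],0],[[0.012,0.03,0.905],[0,0,0],0],[[0.012,0.03,0.905],[0,0,0],0]]}}

```text
time: 12.15
ee_pos: [0.593, -0.0161, 0.128]
tcp_rot: [179.9, 0.0, 96.7]
wrist_force: [0.9, -0.5, -2.3]
opening: 0.0595
grasp_force: 43.8
```

>>> {"api": "apply_moves", "payload": {"rows": [[[0,0,0],[0,0,0],1],[[0,0,0],[0,0,0],1],[[0,0,0],[0,0,0],1],[[0,0,0],[0,0,0],1],[[0,0,0],[0,0,0],1],[[0,0,0],[0,0,0],1]]}}

```text
time: 12.75
ee_pos: [0.5925, -0.0161, 0.1269]
tcp_rot: [-180.0, -0.0, 96.7]
wrist_force: [0.2, -0.3, -0.2]
opening: 0.0854
grasp_force: 0.0
```

>>> {"api": "apply_moves", "payload": {"rows": [[[0,0,-0.2],[0,0,0],1],[[0,0,-0.5],[0,0,0],1],[[0,0,-0.9],[0,0,0],1],[[0,0,-1],[0,0,0],1],[[0,0,-1],[0,0,0],1]]}}

```text
time: 13.25
ee_pos: [0.5932, -0.0161, 0.2289]
tcp_rot: [179.8, 0.0, 96.7]
wrist_force: [-0.3, 0.2, -1.0]
opening: 0.0851
grasp_force: 0.0
```

Run:
```python
from h import *
o,p,d,K,T=shot("w10"); print(move(o,[.43,-.111,.227],96.84))
```

```text
[ 0.5932 -0.0161  0.2289] [1.798e+02 3.000e-02 9.669e+01] t 13.25
(array([-0.753, -1.731,  0.013]), array([ 0.007,  0.001, -0.005]))
```

>>> {"api": "apply_moves", "payload": {"rows": [[[-0.35,-0.45,0],[0,0,0],1],[[-0.65,-0.85,0],[0,0,0],1],[[-0.75,-1,0],[0,0,0],1],[[-0.75,-1,0],[0,0,0],1]]}}

```text
time: 13.7
ee_pos: [0.4995, -0.1038, 0.2253]
tcp_rot: [-179.9, -0.0, 96.5]
wrist_force: [0.5, 0.2, 0.2]
opening: 0.0854
grasp_force: 0.0
```

>>> {"api": "apply_moves", "payload": {"rows": [[[0,-0.4,0],[0,0,0],1],[[0,-0.73,0],[0,0,0],1],[[0,-0.73,0],[0,0,0],1],[[0,-0.73,0.2],[0,0,0],1],[[0,-0.73,0.3],[0,0,0],1],[[0,-0.73,0.3],[0,0,0],1],[[0,-0.73,0.3],[0,0,0],1]]}}

```text
time: 14.4
ee_pos: [0.4296, -0.1105, 0.1965]
tcp_rot: [-179.9, -0.0, 96.7]
wrist_force: [0.2, 0.1, 0.1]
opening: 0.0854
grasp_force: 0.0
```

Run:
```python
from h import *
o,p,d,K,T=shot("w11"); print(move(o,[.43,-.111,.108],96.84))
q,_,_,_=load("pics/w10.npz"); cv2.imwrite("pics/c11.png",np.vstack([cv2.resize(q[:,:],None,fx=.75,fy=.75),cv2.resize(p,None,fx=.75,fy=.75)])[:,:,::-1])
```

```text
[ 0.4296 -0.1105  0.1965] [-1.7994e+02 -2.0000e-02  9.6710e+01] t 14.4
(array([-0.006,  0.004,  0.885]), array([-0.002, -0.001, -0.004]))
```

View pics/c11.png

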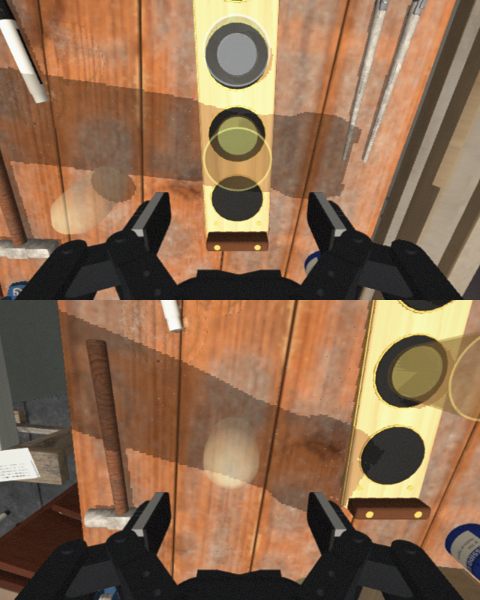

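Amber sits centred on mark 3. The dome's outline in the lower half is centred at about (309,205) in full pixels. I'll compare that with its expected projection.

Run:
```python
from h import *
p,d,K,T=load("pics/w11.npz")
def ell(X,Y):
    L=[]
    for z,r in [(0,.027),(.03,.027),(.063,.027),(.075,.0245),(.085,.018),(.092,.008)]:
        for a in np.linspace(0,6.28,60): L.append(proj(K,T,[X+r*np.cos(a),Y+r*np.sin(a),z]))
    L=np.array(L); return L.min(0),L.max(0)
print(ell(.43,-.111), "seen x 204..259 y 118..190 /.75:",[272,345,157,253])
# sharper edges along row 210 and column 309 
b=cv2.GaussianBlur(p,(5,5),0).astype(int)
print(b[205,255:365:4].tolist()); print(b[140:275:5,309].tolist())
```

```text
(array([278.57862517, 154.27870776]), array([357.18974645, 252.12751229])) seen x 204..259 y 118..190 /.75: [272, 345, 157, 253]
[[118, 83, 60], [117, 84, 63], [115, 84, 63], [118, 83, 61], [145, 110, 83], [181, 145, 110], [185, 150, 112], [184, 150, 114], [190, 157, 118], [194, 162, 124], [194, 166, 127], [193, 166, 130], [193, 168, 132], [197, 172, 136], [195, 170, 135], [194, 167, 130], [193, 164, 129], [191, 161, 126], [179, 148, 116], [177, 143, 110], [175, 139, 104], [166, 129, 95], [156, 118, 86], [137, 88, 55], [131, 81, 51], [131, 84, 53], [88, 56, 34], [113, 68, 40]]
[[124, 96, 76], [122, 90, 70], [118, 85, 64], [125, 96, 75], [132, 108, 86], [132, 108, 84], [140, 115, 91], [151, 126, 102], [162, 135, 107], [170, 143, 114], [177, 149, 118], [183, 156, 123], [191, 165, 130], [195, 171, 136], [194, 172, 136], [194, 171, 138], [194, 173, 143], [195, 175, 147], [199, 180, 147], [204, 186, 150], [233, 213, 171], [231, 203, 163], [211, 173, 137], [199, 142, 107], [193, 138, 104], [195, 140, 106], [193, 138, 105]]
```

>>> {"api": "apply_moves", "payload": {"rows": [[[-0.01,-0.06,0.2],[0,0,0],1],[[-0.01,-0.06,0.5],[0,0,0],1],[[-0.01,-0.06,0.75],[0,0,0],1],[[-0.01,-0.06,0.87],[0,0,0],1],[[-0.01,-0.06,0.87],[0,0,0],1],[[-0.01,-0.06,0.87],[0,0,0],1]]}}

```text
time: 15.05
ee_pos: [0.4241, -0.1125, 0.111]
tcp_rot: [179.9, 0.0, 96.7]
wrist_force: [-0.1, 0.5, 0.3]
opening: 0.0853
grasp_force: 0.0
```

>>> {"api": "apply_moves", "payload": {"rows": [[[0,0,0],[0,0,0],0],[[0,0,0],[0,0,0],0],[[0,0,0],[0,0,0],0],[[0,0,0],[0,0,0],0],[[0,0,0],[0,0,0],0],[[0,0,0],[0,0,0],0],[[0,0,0],[0,0,0],0],[[0,0,0],[0,0,0],0]], "force": 40}}

```text
time: 15.85
ee_pos: [0.4239, -0.1126, 0.1112]
tcp_rot: [179.9, 0.0, 96.7]
wrist_force: [-2.8, -1.2, 6.9]
opening: 0.0497
grasp_force: 41.3
```

>>> {"api": "apply_moves", "payload": {"rows": [[[0,0,-0.1],[0,0,0],0],[[0,0,-0.3],[0,0,0],0],[[0,0,-0.6],[0,0,0],0],[[0,0,-0.9],[0,0,0],0],[[0,0,-1],[0,0,0],0],[[0,0,-1],[0,0,0],0]]}}

```text
time: 16.45
ee_pos: [0.4242, -0.1126, 0.2114]
tcp_rot: [179.9, 0.1, 96.7]
wrist_force: [0.4, -0.4, -2.7]
opening: 0.05
grasp_force: 42.0
```

Run:
```python
from h import *
o,p,d,K,T=shot("w12"); marks(p,K,T); print(move(o,[.6029,-.1067,.22],96.84),o["grasp_force"],o["wrist_force"])
```

```text
[ 0.4242 -0.1126  0.2114] [1.7985e+02 6.0000e-02 9.6690e+01] t 16.45
mark 4 [ 0.60255688 -0.1066654 ] r 34.564239501953125
mark 3 [ 0.59140155 -0.01766234] r 34.02727508544922
(array([-0.15 ,  1.782, -0.082]), array([ 0.005,  0.002, -0.005])) 41.96075700223446 [ 0.38114344 -0.37594047 -2.71941378]
```

View pics/w12.png

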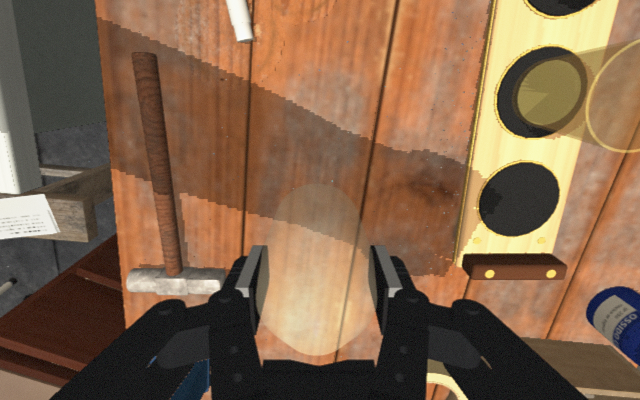

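The dome is held, apparently upright: base far edge at row 184, top edge at row 355, axis at column 316. I'll compare that with the model to get the axis offset.

Run:
```python
from h import *
p,d,K,T=load("pics/w12.npz"); tcp=np.array([.4242,-.1126]); ax=np.array([-.117,.993])
for off in (-.01,0,.01,.02):
  for zb in (.1002,.096):
    L=[]
    for z,r in [(0,.027),(.03,.027),(.063,.027),(.075,.0245),(.085,.018),(.092,.008),(.094,0)]:
        for a in np.linspace(0,6.28,60): L.append(proj(K,T,[*(tcp+off*ax+r*np.array([np.cos(a),np.sin(a)])),zb+z]))
    L=np.array(L); print(off,zb,L.min(0).round(),L.max(0).round())
b=cv2.GaussianBlur(p,(3,3),0).astype(int)
print("base top",[(r,b[r,316].tolist()) for r in range(172,200,3)]); print("bot",[(r,b[r,316].tolist()) for r in range(338,362,3)])
print("row 215",[(c,b[215,c].tolist()) for c in list(range(260,284,3))+list(range(350,376,3))])
```

```text
-0.01 0.1002 [256. 198.] [378. 377.]
-0.01 0.096 [257. 196.] [376. 369.]
0 0.1002 [254. 183.] [379. 358.]
0 0.096 [256. 181.] [377. 349.]
0.01 0.1002 [253. 166.] [380. 337.]
0.01 0.096 [254. 164.] [379. 329.]
0.02 0.1002 [251. 149.] [382. 315.]
0.02 0.096 [253. 148.] [380. 308.]
base top [(172, [124, 97, 78]), (175, [126, 97, 77]), (178, [125, 94, 75]), (181, [127, 99, 79]), (184, [131, 105, 85]), (187, [134, 108, 85]), (190, [138, 111, 87]), (193, [138, 111, 88]), (196, [139, 112, 88]), (199, [139, 114, 90])]
bot [(338, [229, 205, 163]), (341, [231, 204, 158]), (344, [233, 204, 159]), (347, [233, 199, 152]), (350, [234, 199, 150]), (353, [232, 194, 146]), (356, [208, 144, 100]), (359, [200, 132, 92])]
row 215 [(260, [129, 87, 62]), (263, [119, 80, 57]), (266, [124, 88, 66]), (269, [126, 90, 67]), (272, [127, 93, 74]), (275, [137, 105, 82]), (278, [142, 111, 86]), (281, [145, 114, 86]), (350, [136, 103, 76]), (353, [135, 101, 72]), (356, [131, 99, 72]), (359, [96, 66, 44]), (362, [93, 55, 32]), (365, [138, 85, 50]), (368, [146, 89, 53]), (371, [139, 85, 50]), (374, [133, 81, 50])]
```

The offset is about 0 and the dome is upright. Carrying it to mark 4.

>>> {"api": "apply_moves", "payload": {"rows": [[[-0.03,0.1,0],[0,0,0],0],[[-0.08,0.3,0],[0,0,0],0],[[-0.15,0.55,0],[0,0,0],0],[[-0.15,0.8,0],[0,0,0],0],[[-0.15,0.95,0],[0,0,0],0],[[-0.15,1,0],[0,0,0],0]]}}

```text
time: 17.1
ee_pos: [0.5257, -0.1154, 0.2076]
tcp_rot: [-179.9, -0.1, 96.7]
wrist_force: [-0.7, 0.1, -1.6]
opening: 0.0495
grasp_force: 41.9
```

>>> {"api": "apply_moves", "payload": {"rows": [[[0,0.15,0],[0,0,0],0],[[0,0.4,0],[0,0,0],0],[[0,0.65,0],[0,0,0],0],[[0,0.77,0],[0,0,0],0],[[0,0.77,0.2],[0,0,0],0],[[0,0.77,0.4],[0,0,0],0],[[0,0.77,0.5],[0,0,0],0],[[0,0.77,0.5],[0,0,0],0],[[0,0.77,0.5],[0,0,0],0]]}}

```text
time: 18.0
ee_pos: [0.601, -0.1068, 0.1602]
tcp_rot: [-180.0, 0.0, 96.7]
wrist_force: [0.5, -0.7, -1.2]
opening: 0.05
grasp_force: 41.9
```

Run:
```python
from h import *
o,p,d,K,T=shot("w13"); marks(p,K,T); print(move(o,[.6029,-.1065,.129],96.84),o["grasp_force"],o["wrist_force"],o["opening"])
```

```text
[ 0.601  -0.1068  0.1602] [-180.      0.     96.68] t 18.0
mark 4 [ 0.6033266  -0.10322093] r 33.56453323364258
(array([0.   , 0.019, 0.312]), array([-0.   ,  0.   , -0.005])) 41.94978326879209 [ 0.46678262 -0.74170757 -1.18742704] 0.04997676820827103
```

>>> {"api": "apply_moves", "payload": {"rows": [[[0,0.018,0.1],[0,0,0],0],[[0,0.018,0.2],[0,0,0],0],[[0,0.018,0.28],[0,0,0],0],[[0,0.018,0.318],[0,0,0],0],[[0,0.018,0.318],[0,0,0],0],[[0,0.018,0.318],[0,0,0],0]]}}

```text
time: 18.65
ee_pos: [0.6025, -0.1064, 0.1284]
tcp_rot: [-180.0, -0.0, 96.7]
wrist_force: [-3.8, 0.8, 4.5]
opening: 0.05
grasp_force: 42.9
```

>>> {"api": "apply_moves", "payload": {"rows": [[[0,0,0],[0,0,0],1],[[0,0,0],[0,0,0],1],[[0,0,0],[0,0,0],1],[[0,0,0],[0,0,0],1],[[0,0,0],[0,0,0],1],[[0,0,0],[0,0,0],1]]}}

```text
time: 19.25
ee_pos: [0.6029, -0.1065, 0.128]
tcp_rot: [-180.0, 0.0, 96.7]
wrist_force: [-0.5, -0.5, -0.4]
opening: 0.0854
grasp_force: 0.0
```

>>> {"api": "apply_moves", "payload": {"rows": [[[0,0,-0.2],[0,0,0],1],[[0,0,-0.5],[0,0,0],1],[[0,0,-0.9],[0,0,0],1],[[0,0,-1],[0,0,0],1],[[0,0,-1],[0,0,0],1]]}}

```text
time: 19.75
ee_pos: [0.6036, -0.1066, 0.2302]
tcp_rot: [179.8, 0.1, 96.7]
wrist_force: [0.8, -0.4, -0.8]
opening: 0.0853
grasp_force: 0.0
```

Run:
```python
from h import *
o,p,d,K,T=shot("w14"); marks(p,K,T); print(move(o,[.457,.277,.228],96.84),o["grasp_force"],o["wrist_force"],o["opening"])
```

```text
[ 0.6036 -0.1066  0.2302] [1.798e+02 6.000e-02 9.669e+01] t 19.75
(array([ 3.981, -1.009,  0.014]), array([ 0.007,  0.002, -0.005])) 0.0 [ 0.78359472 -0.42265421 -0.77007934] 0.08528487978433197
```

>>> {"api": "apply_moves", "payload": {"rows": [[[0.4,-0.1,-0.1],[0,0,0],1],[[0.8,-0.2,-0.2],[0,0,0],1],[[1,-0.25,-0.2],[0,0,0],1],[[1,-0.25,-0.2],[0,0,0],1]]}}

```text
time: 20.2
ee_pos: [0.5653, -0.0079, 0.2467]
tcp_rot: [-179.9, -0.0, 96.8]
wrist_force: [0.7, -0.3, 0.4]
opening: 0.0853
grasp_force: 0.0
```

>>> {"api": "apply_moves", "payload": {"rows": [[[0.4,-0.1,0],[0,0,0],1],[[0.8,-0.2,0],[0,0,0],1],[[1,-0.25,0],[0,0,0],1],[[1,-0.25,0],[0,0,0],1]]}}

```text
time: 20.6
ee_pos: [0.5291, 0.0877, 0.2466]
tcp_rot: [-179.9, -0.0, 96.8]
wrist_force: [-0.6, -0.5, 0.5]
opening: 0.0853
grasp_force: 0.0
```

>>> {"api": "apply_moves", "payload": {"rows": [[[0.4,-0.1,0],[0,0,0],1],[[0.8,-0.2,0],[0,0,0],1],[[1,-0.25,0],[0,0,0],1],[[1,-0.25,0],[0,0,0],1]]}}

```text
time: 21.0
ee_pos: [0.4932, 0.1836, 0.2468]
tcp_rot: [-179.9, 0.0, 96.8]
wrist_force: [-0.4, -0.3, 0.2]
opening: 0.0853
grasp_force: 0.0
```

Run:
```python
from h import *
o,p,d,K,T=shot("w15"); marks(p,K,T); print(move(o,[.457,.277,.228],96.84))
q=proj(K,T,[.457,.277,.058]); print(q)
m=(p.max(2)<75).astype(np.uint8); m=cv2.morphologyEx(m,cv2.MORPH_OPEN,np.ones((7,7)))
n,l,s,c=cv2.connectedComponentsWithStats(m)
for i in range(1,n):
    if np.hypot(*(c[i]-q))<60: print(c[i],s[i],"cap",ray(K,T,*c[i],.057))
```

```text
[0.4932 0.1836 0.2468] [-1.7991e+02  2.0000e-02  9.6810e+01] t 21.0
mark 1 [0.57111023 0.16154301] r 34.16690444946289
mark 1 [0.22787372 0.27141196] r 39.37287902832031
(array([ 0.97 , -0.248,  0.188]), array([-0.003,  0.001, -0.001]))
[284.56902742  63.57953484]
```

Run:
```python
from h import *
p,d,K,T=load("pics/w15.npz"); q=np.array([284.6,63.6]); v=p[60,250:320:4].max(1); print(v)
m=((p.max(2)<105)&(p.max(2).astype(int)-p.min(2)<30)).astype(np.uint8); m=cv2.morphologyEx(m,cv2.MORPH_OPEN,np.ones((5,5)))
n,l,s,c=cv2.connectedComponentsWithStats(m)
for i in range(1,n):
    if np.hypot(*(c[i]-q))<70: print(c[i],s[i],"cap",ray(K,T,*c[i],.055))
```

```text
[230 244 212  84  88  84  96  91  85  85  91  85  87  86  81  84 247 242]
[284.46809597  60.31852986] [ 261   32   51   55 1959] cap [0.45641657 0.27941856 0.055     ]
```

>>> {"api": "apply_moves", "payload": {"rows": [[[0.4,-0.12,0],[0,0,0],1],[[0.8,-0.25,0],[0,0,0],1],[[0.98,-0.25,0.2],[0,0,0],1],[[0.98,-0.25,0.6],[0,0,0],1],[[0.98,-0.25,0.8],[0,0,0],1],[[0.98,-0.25,0.8],[0,0,0],1],[[0.98,-0.25,0.8],[0,0,0],1]]}}

```text
time: 21.75
ee_pos: [0.4579, 0.2761, 0.1683]
tcp_rot: [-180.0, 0.0, 96.6]
wrist_force: [0.1, 0.5, -0.8]
opening: 0.0857
grasp_force: 0.0
```

Run:
```python
from h import *
o,p,d,K,T=shot("w16"); q=proj(K,T,[.4567,.278,.056]); print(q, move(o,[.4567,.278,.083],96.84))
m=((p.max(2)<105)&(p.max(2).astype(int)-p.min(2)<30)).astype(np.uint8); m=cv2.morphologyEx(m,cv2.MORPH_OPEN,np.ones((5,5)))
n,l,s,c=cv2.connectedComponentsWithStats(m)
for i in range(1,n):
    if np.hypot(*(c[i]-q))<70:
        print(c[i],s[i],"far edge",ray(K,T,c[i][0],s[i,1],.058),"lat",ray(K,T,s[i,0],c[i][1],.055),ray(K,T,s[i,0]+s[i,2],c[i][1],.055))
```

```text
[0.4579 0.2761 0.1683] [-1.7998e+02  3.0000e-02  9.6600e+01] t 21.75
[315.58868342 220.53954978] (array([ 0.021, -0.01 ,  0.853]), array([-0.001,  0.001, -0.008]))
[317.43564356 216.80528053] [ 287  185   62   63 3030] far edge [0.45513405 0.30170758 0.058     ] lat [0.43879253 0.27803657 0.055     ] [0.47710724 0.282458   0.055     ]
```

View pics/w16.png

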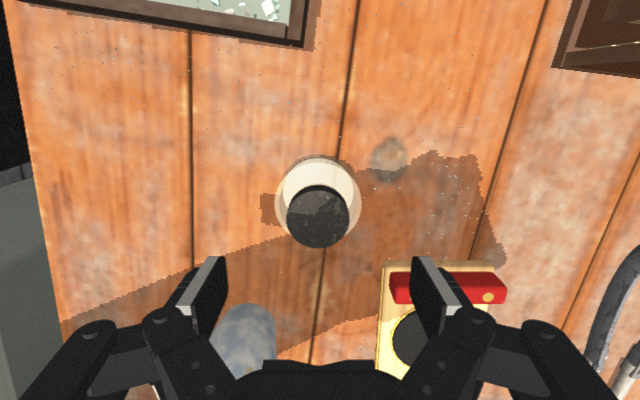

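The jar's cap is at (318,214), centred laterally but 5 mm farther ahead of the TCP. I'll correct that, go down, grip and lift.

>>> {"api": "apply_moves", "payload": {"rows": [[[0.054,0,0.2],[0,0,-0.008],1],[[0.054,0,0.5],[0,0,-0.008],1],[[0.054,0,0.75],[0,0,-0.008],1],[[0.054,0,0.87],[0,0,-0.008],1],[[0.054,0,0.89],[0,0,-0.008],1],[[0.054,0,0.89],[0,0,-0.008],1]]}}

```text
time: 22.4
ee_pos: [0.4572, 0.2827, 0.0804]
tcp_rot: [179.9, -0.0, 96.9]
wrist_force: [0.4, -0.4, 0.6]
opening: 0.0854
grasp_force: 0.0
```

>>> {"api": "apply_moves", "payload": {"rows": [[[0,0,0],[0,0,0],0],[[0,0,0],[0,0,0],0],[[0,0,0],[0,0,0],0],[[0,0,0],[0,0,0],0],[[0,0,0],[0,0,0],0],[[0,0,0],[0,0,0],0],[[0,0,0],[0,0,0],0]], "force": 40}}

```text
time: 23.1
ee_pos: [0.4571, 0.2829, 0.0808]
tcp_rot: [179.9, -0.1, 96.9]
wrist_force: [-1.2, -1.5, 7.0]
opening: 0.058
grasp_force: 42.3
```

>>> {"api": "apply_moves", "payload": {"rows": [[[0,0,-0.1],[0,0,0],0],[[0,0,-0.3],[0,0,0],0],[[0,0,-0.6],[0,0,0],0],[[0,0,-0.9],[0,0,0],0],[[0,0,-1],[0,0,0],0],[[0,0,-1],[0,0,0],0]]}}

```text
time: 23.7
ee_pos: [0.4571, 0.2829, 0.1807]
tcp_rot: [179.8, -0.1, 96.9]
wrist_force: [0.3, 0.3, -2.3]
opening: 0.0579
grasp_force: 43.8
```

Run:
```python
from h import *
o,p,d,K,T=shot("w17"); marks(p,K,T); q=proj(K,T,[*o["ee_pos"][:2],o["ee_pos"][2]-.023]); print(q,move(o,[.5711,.1614,.18],96.84),o["opening"],o["grasp_force"])
m=((p.max(2)<105)&(p.max(2).astype(int)-p.min(2)<30)).astype(np.uint8); m=cv2.morphologyEx(m,cv2.MORPH_OPEN,np.ones((5,5)))
z=o["ee_pos"][2]-.079+.058
n,l,s,c=cv2.connectedComponentsWithStats(m)
for i in range(1,n):
    if np.hypot(*(c[i]-q))<60:
        print(c[i],s[i],"far edge",ray(K,T,c[i][0],s[i,1],z))
```

```text
[0.4571 0.2829 0.1807] [ 1.7985e+02 -7.0000e-02  9.6930e+01] t 23.7
[316.43446137 325.79788865] (array([-1.344,  0.984,  0.008]), array([ 0.005, -0.002,  0.003])) 0.05792251072348513 43.82727832911769
```

>>> {"api": "apply_moves", "payload": {"rows": [[[-0.05,0.1,0],[0,0,0],0],[[-0.15,0.35,0],[0,0,0],0],[[-0.3,0.6,0],[0,0,0],0],[[-0.5,0.85,0],[0,0,0],0],[[-0.7,0.98,0],[0,0,0],0],[[-0.7,0.98,0],[0,0,0],0]]}}

```text
time: 24.35
ee_pos: [0.5639, 0.2223, 0.1766]
tcp_rot: [-179.9, 0.1, 96.8]
wrist_force: [-0.6, -0.4, -3.6]
opening: 0.0579
grasp_force: 43.9
```

>>> {"api": "apply_moves", "payload": {"rows": [[[-0.15,0,0],[0,0,0],0],[[-0.4,0,0],[0,0,0],0],[[-0.6,0,0],[0,0,0],0],[[-0.64,0,0],[0,0,0],0],[[-0.64,0,0],[0,0,0],0]]}}

```text
time: 24.85
ee_pos: [0.5697, 0.1607, 0.1786]
tcp_rot: [-180.0, 0.0, 96.9]
wrist_force: [-0.3, 0.2, -0.8]
opening: 0.0579
grasp_force: 43.9
```

Run:
```python
from h import *
o,p,d,K,T=shot("w18"); marks(p,K,T); print(move(o,[.5711,.1614,.0985],96.84),o["opening"],o["grasp_force"])
z=o["ee_pos"][2]-.0808
# expected pixel: base disc far edge, cap far edge, assuming axis on TCP
t=o["ee_pos"][:2]; a=np.array([-.117,.993])
print("base far",proj(K,T,[*(t+.03*a),z]),"shoulder far",proj(K,T,[*(t+.03*a),z+.046]),"cap far",proj(K,T,[*(t+.0195*a),z+.058]),"cap near",proj(K,T,[*(t-.0195*a),z+.058]))
g=p.astype(int); print([(r,g[r,316].tolist()) for r in range(200,362,5)])
```

```text
[0.5697 0.1607 0.1786] [-179.96    0.     96.88] t 24.85
mark 1 [0.57107104 0.16189784] r 33.912418365478516
(array([0.005, 0.015, 0.801]), array([-0.001,  0.   ,  0.001])) 0.057920735912146734 43.88039943500189
base far [317.21497439 194.51808834] shoulder far [316.89571822 235.51467675] cap far [316.72779855 279.30665658] cap near [316.59519433 368.03593448]
[(200, [47, 43, 42]), (205, [82, 80, 72]), (210, [138, 134, 118]), (215, [193, 191, 168]), (220, [197, 190, 171]), (225, [197, 190, 170]), (230, [238, 233, 215]), (235, [238, 233, 218]), (240, [255, 253, 239]), (245, [255, 252, 239]), (250, [254, 253, 238]), (255, [255, 253, 238]), (260, [240, 232, 216]), (265, [172, 167, 146]), (270, [178, 170, 152]), (275, [25, 23, 20]), (280, [33, 32, 32]), (285, [42, 40, 37]), (290, [67, 64, 60]), (295, [69, 65, 57]), (300, [68, 66, 59]), (305, [72, 70, 63]), (310, [66, 60, 55]), (315, [66, 64, 58]), (320, [61, 59, 54]), (325, [66, 61, 56]), (330, [67, 62, 59]), (335, [57, 52, 48]), (340, [60, 61, 53]), (345, [59, 54, 51]), (350, [58, 57, 53]), (355, [58, 53, 50]), (360, [57, 55, 52])]
```

Run:
```python
from h import *
p,d,K,T=load("pics/w16.npz"); a=np.array([-.117,.993,0])
print("near->axis",ray(K,T,317.5,247.5,.058)+.0195*a,"far->axis",ray(K,T,317.5,185,.058)-.0195*a,"far@.046",ray(K,T,317.5,185,.047)-.0195*a)
g=p.astype(int); print([(r,g[r,317].tolist()) for r in list(range(150,200,3))+list(range(236,256,2))])
print("body far",ray(K,T,317.5,156,.046)-.03*a, ray(K,T,317.5,156,.03)-.03*a)
b=p[225:300,270:365]
```

```text
near->axis [0.4576211  0.27992764 0.058     ] far->axis [0.45745336 0.28234845 0.058     ] far@.046 [0.4578281  0.27895307 0.047     ]
[(150, [225, 158, 113]), (153, [222, 160, 116]), (156, [176, 135, 107]), (159, [222, 209, 181]), (162, [230, 222, 195]), (165, [248, 243, 225]), (168, [248, 241, 222]), (171, [247, 240, 221]), (174, [247, 240, 220]), (177, [248, 240, 221]), (180, [248, 241, 221]), (183, [238, 226, 194]), (186, [30, 29, 27]), (189, [41, 38, 36]), (192, [101, 95, 87]), (195, [97, 94, 81]), (198, [95, 90, 79]), (236, [58, 53, 51]), (238, [54, 52, 48]), (240, [54, 50, 48]), (242, [54, 53, 48]), (244, [56, 50, 47]), (246, [55, 52, 47]), (248, [115, 79, 58]), (250, [152, 99, 65]), (252, [148, 96, 62]), (254, [144, 94, 62])]
body far [0.45696892 0.28667276 0.046     ] [0.45733789 0.28326595 0.03      ]
```

The jar's axis is about 3 mm behind the TCP along tool x, so I'll compensate for that when placing.

>>> {"api": "apply_moves", "payload": {"rows": [[[0.037,0.015,0.1],[0,0,0],0],[[0.037,0.015,0.35],[0,0,0],0],[[0.037,0.015,0.55],[0,0,0],0],[[0.037,0.015,0.7],[0,0,0],0],[[0.037,0.015,0.77],[0,0,0],0],[[0.037,0.015,0.805],[0,0,0],0],[[0.037,0.015,0.805],[0,0,0],0],[[0.037,0.015,0.805],[0,0,0],0]]}}

```text
time: 25.7
ee_pos: [0.5715, 0.1654, 0.0995]
tcp_rot: [179.9, -0.0, 96.9]
wrist_force: [-0.1, -0.3, -2.2]
opening: 0.0581
grasp_force: 43.9
```

>>> {"api": "apply_moves", "payload": {"rows": [[[0,0,0],[0,0,0],1],[[0,0,0],[0,0,0],1],[[0,0,0],[0,0,0],1],[[0,0,0],[0,0,0],1],[[0,0,0],[0,0,0],1],[[0,0,0],[0,0,0],1]]}}

```text
time: 26.3
ee_pos: [0.5711, 0.1652, 0.0986]
tcp_rot: [180.0, 0.0, 96.9]
wrist_force: [0.5, -0.0, -0.0]
opening: 0.0853
grasp_force: 0.0
```

>>> {"api": "apply_moves", "payload": {"rows": [[[0,0,-0.2],[0,0,0],1],[[0,0,-0.5],[0,0,0],1],[[0,0,-0.9],[0,0,0],1],[[0,0,-1],[0,0,0],1],[[0,0,-1],[0,0,0],1]]}}

```text
time: 26.8
ee_pos: [0.5718, 0.1654, 0.2007]
tcp_rot: [179.8, -0.0, 96.9]
wrist_force: [0.7, -0.8, -0.2]
opening: 0.086
grasp_force: 0.0
```

>>> {"api": "apply_moves", "payload": {"rows": [[[-0.3,-0.4,-0.3],[0,0,0],1],[[-0.3,-0.8,-0.7],[0,0,0],1],[[-0.3,-1,-1],[0,0,0],1],[[-0.3,-1,-1],[0,0,0],1],[[-0.3,-1,-1],[0,0,0],1]]}}

```text
time: 27.3
ee_pos: [0.4752, 0.1233, 0.2984]
tcp_rot: [179.9, -0.0, 96.9]
wrist_force: [0.1, 0.4, -0.3]
opening: 0.0859
grasp_force: 0.0
```

>>> {"api": "apply_moves", "payload": {"rows": [[[0,-0.4,0],[0,0,0],1],[[0,-0.8,0],[0,0,0],1],[[0,-1,0],[0,0,0],1],[[0,-1,0],[0,0,0],1]]}}

```text
time: 27.7
ee_pos: [0.3746, 0.1111, 0.297]
tcp_rot: [-179.9, 0.0, 97.0]
wrist_force: [0.4, -0.2, 0.2]
opening: 0.0854
grasp_force: 0.0
```

Run:
```python
from h import *
from workcell import imaging
o,p,d,K,T=shot("w19")
a,_=imaging.camera("top"); b,_=imaging.camera("scene"); np.savez("pics/top1.npz",p=a)
a=cv2.resize(a[145:255,215:405],None,fx=3,fy=3,interpolation=cv2.INTER_CUBIC); b=cv2.resize(b[150:300,200:420],None,fx=1.7,fy=1.7,interpolation=cv2.INTER_CUBIC)
W=max(a.shape[1],b.shape[1]); f=lambda x:cv2.copyMakeBorder(x,0,0,0,W-x.shape[1],cv2.BORDER_CONSTANT)
c=np.vstack([f(a),f(b)])
cv2.imwrite("pics/end.png",c[:600,:,::-1]); print(c.shape)
```

```text
[0.3746 0.1111 0.297 ] [-1.7986e+02  2.0000e-02  9.6960e+01] t 27.7
(585, 570, 3)
```

View pics/end.png

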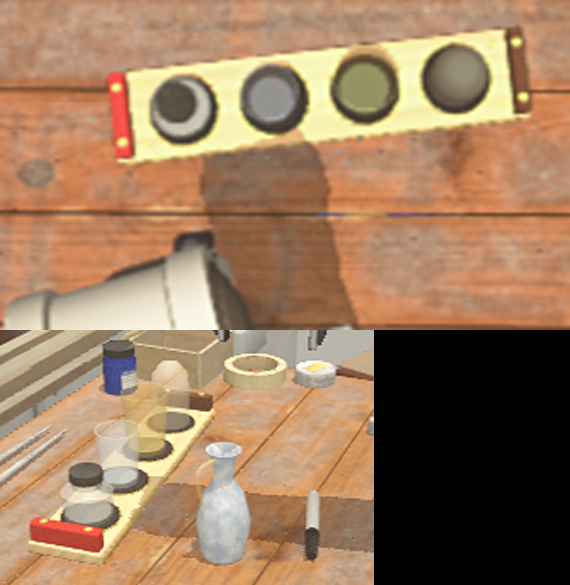

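All four pieces stand on their marks: jar, clear, amber and dome, in that order from the red stop. The jug is still upright where it was, and the gripper is clear and open. Handing in.

```bash
python3 -c "
from workcell import bot; print(bot.job_done())"
```

```text
the job is handed in; nothing more can be done
None
```

The job is handed in: jar, clear tumbler, amber tumbler and dome stand in height order on marks 1 to 4 from the red stop, the jug stands untouched, and the gripper is open and clear.

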